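Find the loose wheel-head bolt and hold its cap open

ROBOT

A 7-joint arm with a two-finger parallel gripper is mounted at the origin on the work surface. World frame = base frame: x ahead of the robot, y to its left, z up, the work surface at z = 0. Lengths are in mm, angles in rad, forces in N, time in s.
With the tool pointing down it reaches from about 400 to 850 mm from the base axis. Payload 4.5 kg.
Tool frame: the origin (TCP) lies at the very end of the fingers, on their centre line; the grasp point (between the pads) lies 19 mm behind it; z points along the fingers, y is the line along which they close (so a half turn about z gives the same grasp; the last joint's range is limited). The gripper opens to 85 mm and grips with 20 to 120 N. Pads are 22 mm wide; open, the fingers measure 114 mm over their backs; the gripper's body (76 mm by 85 mm) begins 54 mm behind the grasp point. The pads swing forward as they close: fully open they stand 13 mm farther back than shut.
Start: joints at [-1.172, 0.689, -0.195, 1.565, 0.157, 0.902, -0.215], TCP at [222.959, 583.904, 231.317] pointing down, gripper open.
Joint ranges: [-3.01, 3.01], [-0.46, 2.08], [-1.47, 1.51], [0.13, 2.56], [-1, 4.14], [0.04, 2.09], [-2.66, 2.66]. Speed limits (rad/s): [2.57, 2.57, 3.14, 3.14, 3.14, 3.14, 3.14].

INTERFACE

Orientations are given as a unit quaternion [x, y, z, w].
In Python, from station import * gives the robot as it stands.
- The arm moves only by the tool drive_tool, never from a script. Its argument "moves" is a list of rows, each a list of 7 numbers: the turn, a rotation vector about the world's x, y, z in rad, then the shift along the world's x, y, z in m, then the opening, from 0 (shut) to 1 (fully open). In form: [[rx, ry, rz, x, y, z, hand], ...]. A call has 1 to 8 rows; each row shifts and turns the commanded pose from where the row before left it; what a row does not reach is not made up. A row lasts 1/10 s, in which the tool goes at most 50 mm and 8.59 degrees, less where a joint would pass 70% of its speed; a pose out of reach is approached as far as the arm can. A call is refused whole if a number of a shift passes 0.05 or a number of a turn 0.15, either way. A call with a gripper value outside its range is refused whole. The fingers move at their own pace and stop on an object; "force" is the grip in N (left out, the last holds). Time passes only in rows, so rows that do not move let the fingers close. It gives the time, the measured TCP pose, the force, the opening and the grip force at its end, in the units of the state.
- sense(): the state, without advancing time (a new reading comes with each control period).
- capture(name): name is "side" or "top"; returns a dict with "frame" (480x640x3 uint8, red, green, blue), "depth" (480x640 float32, mm along the optical axis (not along the pixel's ray), 0 where there is no reading), "fov_y" (degrees; the focal length in pixels is half the picture's height over the tangent of half this angle, whatever the lens; pixels are square), "cx", "cy" (the principal point, pixels), "k1" (the pictures are not rectified: a ray, as slopes to the right and down, at radius r is drawn at 1 + k1 r^2 times it, then the intrinsics apply), "pose" (4x4, takes a point from camera to world coordinates). Camera axes: x right, y up, looking along -z (the intrinsics and any distortion apply to the point x, -y, -z); pixel columns grow to the right and rows downward; lengths in mm; the calibration is good to about 2 mm. A picture is of the moment at which its call begins.
- sign_off(): hands the job in; it is judged then, once.
The state is a dict: "time_s": time; "joint_pos": joint angles; "dq": joint speeds; "joint_torque": joint torques, N m; "tcp_pos": TCP position; "tcp_rot": TCP orientation; "force": force on the tool from outside, world axes, zero at the start; "moment": the same for the moment, N m; "grip_width": opening from 0.0 (shut) to 1.0 (fully open); "grip_force": force on a finger pad.
Only numpy, scipy, OpenCV 4.12 (cv2) and the standard library are available. Lean on these libraries where they do the work, as an engineer would, in place of code of your own. Each camera call takes 0.05 s, during which the arm holds its last target. There are 200 camera calls.

TASK

Clear the cracked clay cup off the potter's wheel into the blue crate first. Then tap the three bolts of the wheel head lightly from above to find the loose one (under the tap it sinks right down, about 8 mm, and stays down), and lift that bolt's orange cap open by about 60 degrees or more, leaving the caps of the tight bolts shut and the bowl, jar and spanner alone. Finish while holding the cap open so that the bolt can be tightened: do not let go.

Things in the scene. Friction and masses are not known exactly. Their poses are not given: they have to be found in the camera images.
- wheel: Tabletop potter's wheel, fixed, locked against turning: grey foot 300 mm across, blue drum, aluminium wheel head 284 mm across whose top is 140 mm above the bench. Origin: on its axis, at bench level; z up. Bolts stand 95 mm from the axis: bolt 1 along the wheel's x axis, bolt 2 at +120 degrees (counter-clockwise from above), bolt 3 at +240 degrees.
- bolt_1_top (a point): Middle of the top face of bolt 1: a vertical steel hex bolt, head 20 mm across, which stands up through the window in its orange cap. The face is 30 mm above the wheel head and 16 mm above the cap plate (the window is 30 x 28 mm); from the bolt to the cap's knob it is 45 mm horizontally. Which of the three bolts is loose changes from run to run and cannot be seen before it is tapped.
- bolt_1 (a joint): How far bolt 1 has sunk, m (0 at the start). The loose bolt sinks 8 mm when its top is pushed down with some 3 to 6 N and stays down; a tight bolt gives 2 mm at most. The reading is noisy by about 1.5 mm.
- cap_1_knob (a point): Centre of the black knob of bolt 1's orange hinged cap: a disc 22 mm across, 12 mm thick, on edge, flat faces square to the hinge (pinch them from above; it may pivot between the fingers as the cap rises). Shut: 30 mm above the wheel head, 50 mm from the wheel's axis, with only a 12 mm wide tongue under it. Site y: along the hinge; point x, cap shut: outward, to the hinge.
- cap_1_hinge (a point): Middle of the hinge line of cap 1: horizontal, along the point's y axis (tangential to the wheel), 122 mm from the wheel's axis and 11 mm above the wheel head. With the cap shut the knob centre is 72 mm inward (point -x) and 19 mm up from here. The hinge is on the rim side, so the cap swings up and outward.
- cap_1 (a joint): Opening of cap 1, rad: 0 shut (plate level), 1.4 at its stop. A light spring and its weight shut it (about 1 to 2 N at the knob), so it stays open only while it is held.
- bolt_2_top (a point): Middle of the top face of bolt 2: a vertical steel hex bolt, head 20 mm across, which stands up through the window in its orange cap. The face is 30 mm above the wheel head and 16 mm above the cap plate (the window is 30 x 28 mm); from the bolt to the cap's knob it is 45 mm horizontally. As bolt 1.
- bolt_2 (a joint): How far bolt 2 has sunk, m (0 at the start). As bolt 1.
- cap_2_knob (a point): Centre of the black knob of bolt 2's orange hinged cap, same as cap 1.
- cap_2_hinge (a point): Middle of the hinge line of cap 2, same as cap 1.
- cap_2 (a joint): Opening of cap 2, rad: 0 shut (plate level), 1.4 at its stop.
- bolt_3_top (a point): Middle of the top face of bolt 3: a vertical steel hex bolt, head 20 mm across, which stands up through the window in its orange cap. The face is 30 mm above the wheel head and 16 mm above the cap plate (the window is 30 x 28 mm); from the bolt to the cap's knob it is 45 mm horizontally. As bolt 1.
- bolt_3 (a joint): How far bolt 3 has sunk, m (0 at the start). As bolt 1.
- cap_3_knob (a point): Centre of the black knob of bolt 3's orange hinged cap, same as cap 1.
- cap_3_hinge (a point): Middle of the hinge line of cap 3, same as cap 1.
- cap_3 (a joint): Opening of cap 3, rad: 0 shut (plate level), 1.4 at its stop.
- cup_center (a point): Centre, half-way up, of the cracked pale grey clay cup (dark crack down one side): straight round tumbler 60 mm across, 95 mm high, wall 5 mm, open at the top, about 180 g. It stands upright in the middle of the wheel head.
- crate: Blue open plastic crate fixed on the bench, outside 240 (x) by 200 (y) by 120 mm high, walls 6 mm, empty. Origin: centre of its underside; z up.
- bowl: Terracotta bowl, 90 mm across, 45 mm high, on the bench. Bystander. Origin: centre of its underside.
- jar: Closed amber jar with white cap, 72 mm across, 100 mm high, on the bench. Bystander. Origin: centre of its underside.
- spanner: Steel spanner 160 mm long lying on the bench. Bystander. Origin: middle of its underside; lies along its x.

How it is judged:
By the outcome, as a careful person would: the job done as asked, in the order asked, and still so for the second after the job is handed in, while the arm keeps its last pose, push and grip.
It also fails if it takes over 72 s, if anything falls off the work surface, if the arm or the gripper's body presses on something with over 40 N, if the wrist force passes 120 N, or if a joint passes its speed limit or range.

## Working session

There is one attempt and no reset: what is moved stays moved. The work goes in short steps, Python scripts to look and compute and a tool call to move; the robot and the scene stay as the last step left them, time stands still between calls to the robot, and variables do not carry over. Pictures are saved under pics/ and viewed, at most 10 in all, crops included, and the job is handed in when it is done.

Besides the shell and the picture viewer there is one more tool, called after "Call:" by a JSON object that holds its "method" and its "body". drive_tool: Moves the arm, as the interface text tells. Its arguments: {"type":"object","properties":{"moves":{"type":"array"},"force":{"type":"number"}},"required":["moves"]}

```bash
mkdir -p pics; cat > h.py <<'E'
from station import *
import numpy as np, cv2
def cloud(c):
    d=c["depth"].astype(float);h,w=d.shape
    f=h/2/np.tan(np.radians(c["fov_y"])/2)
    u,v=np.meshgrid(np.arange(w),np.arange(h))
    K=np.array([[f,0,c["cx"]],[0,f,c["cy"]],[0,0,1.]])
    p=cv2.undistortPoints(np.stack([u,v],-1).reshape(-1,1,2).astype(float),K,np.array([c["k1"],0,0,0.])).reshape(h,w,2)
    P=np.stack([p[...,0]*d,-p[...,1]*d,-d],-1)
    T=np.array(c["pose"]); W=P@T[:3,:3].T+T[:3,3]
    W[d<=0]=np.nan
    return W
def save(n,c): cv2.imwrite(f"pics/{n}.png",c["frame"][...,::-1])
E
python3 - <<'E'
from h import *
for n in("top","side"):
    c=capture(n);save(n+"0",c);W=cloud(c)
    print(n,c["fov_y"],c["k1"],np.round(np.array(c["pose"]),2).tolist())
    hsv=cv2.cvtColor(c["frame"],cv2.COLOR_RGB2HSV)
    np.savez(f"{n}.npz",W=W,hsv=hsv,f=c["frame"])
print(sense())
E
```

```text
top 50.69716432373424 -0.1359723408167689 [[0.01, 1.0, -0.08, 482.72], [-1.0, 0.01, -0.0, 15.76], [0.0, 0.08, 1.0, 1258.84], [0.0, 0.0, 0.0, 1.0]]
side 47.15199002071807 -0.14642885597712554 [[0.9, 0.22, -0.37, 95.27], [-0.43, 0.49, -0.76, -978.55], [0.01, 0.85, 0.53, 816.49], [0.0, 0.0, 0.0, 1.0]]
{'time_s': 0.1, 'joint_pos': array([-1.17218345,  0.68986457, -0.19453286,  1.56622146,  0.15732963,
        0.90251346, -0.21512737]), 'dq': array([ 3.11111371e-04, -1.99065032e-03, -8.46553348e-04, -2.36686865e-03,
       -3.04748167e-03,  1.78297164e-04, -8.68677694e-05]), 'joint_torque': array([-3.99317709e-03, -5.40604162e+01, -1.27167787e+00, -1.58985847e+01,
        9.36034019e-03,  4.40678166e-03,  2.57005587e-05]), 'tcp_pos': array([222.82320991, 583.31953619, 230.59170847]), 'tcp_rot': array([ 1.81359725e-01,  9.83416494e-01, -8.02324551e-04, -7.80019398e-05]), 'force': array([ 0.06129889, -0.18779906, -0.28675084]), 'moment': array([0.0386724 , 0.02003753, 0.01618456]), 'grip_force': 0.0, 'grip_width': 0.9978402544523148}
```

View pics/top0.png

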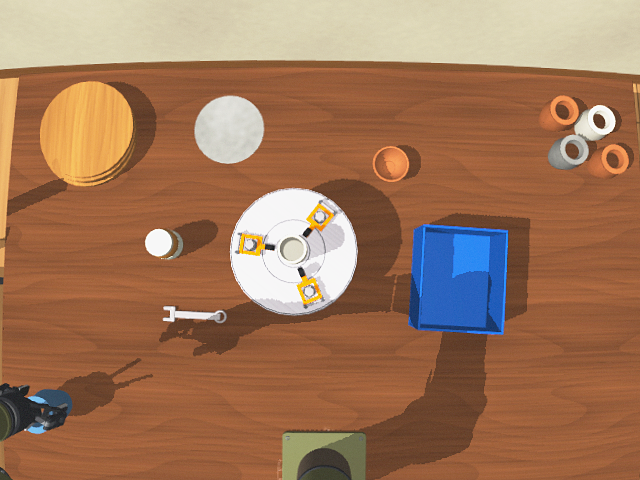

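View pics/side0.png

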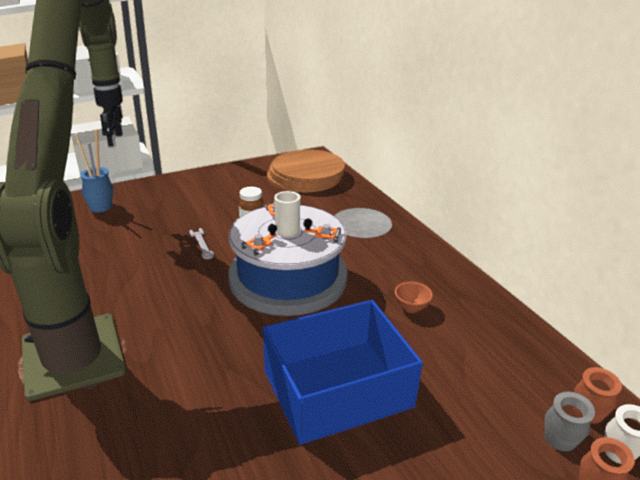

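The top view shows the wheel at about (293,251), with the cup at its centre. The orange caps are at (250,244), (320,216) and (309,291), the crate is at (460,280), the jar at (163,243), the bowl at (391,163) and the spanner at (195,315). The side view agrees, and the arm blocks nothing there.

```bash
python3 - <<'E'
from h import *
from scipy.optimize import least_squares
def circ(P):
    r=least_squares(lambda q:np.hypot(P[:,0]-q[0],P[:,1]-q[1])-q[2],[*P.mean(0)[:2],50],loss='soft_l1').x;return r.round(1)
for n in("top","side"):
    D=np.load(n+".npz");W,hsv=D["W"],D["hsv"];H,S,V=[hsv[...,i].astype(int) for i in range(3)]
    x,y,z=W[...,0],W[...,1],W[...,2]
    near=(np.hypot(x-530,y-30)<200)
    # head rim
    m=(near&(z>130)&(z<150)).astype(np.uint8)
    cn=max(cv2.findContours(m,cv2.RETR_EXTERNAL,cv2.CHAIN_APPROX_NONE)[0],key=cv2.contourArea)[:,0]
    print(n,"head z",np.nanmedian(z[m>0]).round(1),"fit",circ(W[cn[:,1],cn[:,0]]) )
    cup=near&(z>225)&(z<245); print(" cup top",np.nanmean(W[cup],0).round(1),circ(W[cup]),cup.sum())
    m=(near&(S>150)&(H>8)&(H<28)&(z>145)&(z<165))
    N,L,st,ce=cv2.connectedComponentsWithStats(m.astype(np.uint8))
    for i in range(1,N):
        if st[i,4]>40: print(" cap",st[i,4],np.nanmean(W[L==i],0).round(1),ce[i].round(1))
    m=(near&(V<60)&(z>150)&(z<190))
    N,L,st,ce=cv2.connectedComponentsWithStats(m.astype(np.uint8))
    for i in range(1,N):
        if st[i,4]>8: print(" knob",st[i,4],np.nanmean(W[L==i],0).round(1),ce[i].round(1))
    m=(H>105)&(H<125)&(S>150)&(z>112)&(z<128)&(y<-80)
    print(" crate",cv2.minAreaRect(W[m][:,:2].astype(np.float32)),np.nanmedian(z[m]))
    m=near&(z>163)&(z<176)&(S<90)&(V>80)
    N,L,st,ce=cv2.connectedComponentsWithStats(m.astype(np.uint8))
    for i in range(1,N):
        if st[i,4]>15: print(" bolt",st[i,4],np.nanmean(W[L==i],0).round(1),ce[i].round(1))
E
```

```text
top head z 140.0 fit [540.6  71.7 140.6]
 cup top [541.7  69.8 234.2] [540.6  69.8  27.3] 221
 cap 246 [612.3  15.7 153.6] [318.8 217.9]
 cap 260 [552.1 162.6 153.5] [251.5 244.6]
 cap 245 [456.3  37.2 153.8] [308.3 289.1]
 knob 39 [578.6  41.6 178.7] [306.6 232. ]
 knob 29 [546.  120.5 178.9] [269.5 246.9]
 knob 34 [493.8  53.  178.9] [300.8 271.7]
 crate ((479.8614807128906, -314.0115966796875), (201.70278930664062, 239.4521484375), 86.63123321533203) 118.85234858258673
 bolt 60 [615.6  13.4 169.1] [319.9 215.5]
 bolt 66 [553.  165.5 169.2] [249.2 243.7]
 bolt 67 [452.7  34.9 169.4] [309.1 291. ]
side head z 139.1 fit [548.8  62.1 130. ]
 cup top [539.7  68.8 230.9] [540.2  69.1  27.5] 225
 cap 139 [605.   13.8 152.5] [321.6 232.5]
 cap 130 [461.6  32.7 152.3] [261.8 241.8]
 knob 55 [578.9  37.5 171. ] [307.4 223.3]
 knob 58 [494.3  48.5 170.4] [272.3 228.8]
 crate ((480.76666259765625, -314.4521179199219), (205.0428009033203, 240.65956115722656), 86.41242218017578) 117.98863727071472
 bolt 125 [533.6  49.2 169.7] [287.7 225.5]
 bolt 36 [614.4  12.6 168.5] [325.6 226.1]
 bolt 46 [452.1  33.4 167.6] [257.6 236.8]
```

Call:
{"method": "drive_tool", "body": {"moves": [[0, 0, 0, 0.025, -0.04, 0.013, 1], [0, 0, 0, 0.025, -0.04, 0.013, 1], [0, 0, 0, 0.025, -0.04, 0.013, 1], [0, 0, 0, 0.025, -0.04, 0.013, 1], [0, 0, 0, 0.025, -0.04, 0.013, 1], [0, 0, 0, 0.025, -0.04, 0.013, 1], [0, 0, 0, 0.025, -0.04, 0.013, 1], [0, 0, 0, 0.025, -0.04, 0.013, 1]]}}

```text
time_s: 0.9
tcp_pos: [423.5, 261.9, 335.6]
tcp_rot: [0.181, 0.983, -0.0, -0.0]
force: [1.4, -0.1, 0.3]
grip_width: 0.994
grip_force: 0.0
```

Call:
{"method": "drive_tool", "body": {"moves": [[0, 0, 0, 0.022, -0.036, 0, 1], [0, 0, 0, 0.022, -0.036, 0, 1], [0, 0, 0, 0.022, -0.036, 0, 1], [0, 0, 0, 0.022, -0.036, 0, 1], [0, 0, 0, 0.022, -0.036, 0, 1], [0, 0, 0, 0, 0, 0, 1], [0, 0, 0, 0, 0, 0, 1], [0, 0, 0, 0, 0, 0, 1]]}}

```text
time_s: 1.7
tcp_pos: [532.2, 85.2, 335.1]
tcp_rot: [0.18, 0.984, 0.0, -0.001]
force: [-0.7, 0.1, 0.7]
grip_width: 1.006
grip_force: 0.0
```

Call:
{"method": "drive_tool", "body": {"moves": [[0, 0, 0, 0.008, -0.014, 0, 1], [0, 0, 0, 0, 0, -0.03, 1], [0, 0, 0, 0, 0, -0.03, 1], [0, 0, 0, 0, 0, -0.03, 1], [0, 0, 0, 0, 0, -0.03, 1], [0, 0, 0, 0, 0, -0.02, 1], [0, 0, 0, 0, 0, 0, 1], [0, 0, 0, 0, 0, 0, 1]]}}

```text
time_s: 2.5
tcp_pos: [541.4, 70.0, 195.7]
tcp_rot: [0.181, 0.983, 0.0, 0.0]
force: [-0.5, -0.9, 1.3]
grip_width: 1.003
grip_force: 0.0
```

Call:
{"method": "drive_tool", "body": {"moves": [[0, 0, 0, 0, 0, 0, 0.5], [0, 0, 0, 0, 0, 0, 0.5], [0, 0, 0, 0, 0, 0, 0.5], [0, 0, 0, 0, 0, 0, 0.5], [0, 0, 0, 0, 0, 0, 0.5], [0, 0, 0, 0, 0, 0, 0.5]], "force": 30}}

```text
time_s: 3.1
tcp_pos: [542.2, 70.3, 196.9]
tcp_rot: [0.181, 0.983, 0.001, 0.002]
force: [-0.7, 1.2, 6.5]
grip_width: 0.707
grip_force: 31.7
```

Call:
{"method": "drive_tool", "body": {"moves": [[0, 0, 0, 0, 0, 0.02, 0.5], [0, 0, 0, 0, 0, 0.04, 0.5], [0, 0, 0, 0, 0, 0.045, 0.5], [0, 0, 0, -0.005, -0.035, 0.01, 0.5], [0, 0, 0, -0.008, -0.045, 0, 0.5], [0, 0, 0, -0.008, -0.045, 0, 0.5], [0, 0, 0, -0.008, -0.045, 0, 0.5], [0, 0, 0, -0.008, -0.045, 0, 0.5]]}}

```text
time_s: 3.9
tcp_pos: [503.1, -146.8, 310.7]
tcp_rot: [0.181, 0.983, -0.0, 0.0]
force: [1.0, 0.0, -1.9]
grip_width: 0.706
grip_force: 33.5
```

Call:
{"method": "drive_tool", "body": {"moves": [[0, 0, 0, -0.008, -0.045, 0, 0.5], [0, 0, 0, -0.008, -0.045, 0, 0.5], [0, 0, 0, -0.008, -0.045, 0, 0.5], [0, 0, 0, 0, -0.03, 0, 0.5], [0, 0, 0, 0, 0, 0, 0.5], [0, 0, 0, 0, 0, 0, 0.5]]}}

```text
time_s: 4.5
tcp_pos: [479.4, -310.4, 310.2]
tcp_rot: [0.182, 0.983, 0.0, -0.0]
force: [0.7, 0.9, -1.8]
grip_width: 0.706
grip_force: 33.5
```

Call:
{"method": "drive_tool", "body": {"moves": [[0, 0, 0, 0, -0.003, -0.04, 0.5], [0, 0, 0, 0, 0, -0.045, 0.5], [0, 0, 0, 0, 0, -0.045, 0.5], [0, 0, 0, 0, 0, -0.04, 0.5], [0, 0, 0, 0, 0, -0.035, 0.5], [0, 0, 0, 0, 0, -0.02, 0.5], [0, 0, 0, 0, 0, -0.015, 0.5], [0, 0, 0, 0, 0, 0, 0.5]]}}

```text
time_s: 5.3
tcp_pos: [479.4, -310.3, 68.6]
tcp_rot: [0.18, 0.984, 0.001, -0.002]
force: [-0.4, -0.1, -0.4]
grip_width: 0.708
grip_force: 33.5
```

Call:
{"method": "drive_tool", "body": {"moves": [[0, 0, 0, 0, 0, -0.002, 0.5], [0, 0, 0, 0, 0, -0.002, 0.5], [0, 0, 0, 0, 0, -0.002, 0.5], [0, 0, 0, 0, 0, 0, 0.5]]}}

```text
time_s: 5.7
tcp_pos: [480.2, -313.2, 64.8]
tcp_rot: [0.181, 0.983, -0.0, 0.0]
force: [-1.1, 0.4, -2.0]
grip_width: 0.71
grip_force: 33.5
```

Call:
{"method": "drive_tool", "body": {"moves": [[0, 0, 0, 0, 0, -0.0015, 0.5], [0, 0, 0, 0, 0, -0.0015, 0.5], [0, 0, 0, 0, 0, 0, 0.5]]}}

```text
time_s: 6.0
tcp_pos: [480.5, -313.3, 62.9]
tcp_rot: [0.181, 0.983, -0.0, 0.001]
force: [-2.1, 0.8, 10.7]
grip_width: 0.705
grip_force: 34.3
```

Cup is on the crate floor; release and retract.

Call:
{"method": "drive_tool", "body": {"moves": [[0, 0, 0, 0, 0, 0, 0.85], [0, 0, 0, 0, 0, 0, 1], [0, 0, 0, 0, 0, 0, 1], [0, 0, 0, 0, 0, 0, 1], [0, 0, 0, 0, 0, 0.02, 1], [0, 0, 0, 0, 0, 0.04, 1], [0, 0, 0, 0, 0, 0.045, 1], [0, 0, 0, 0, 0, 0.045, 1]]}}

```text
time_s: 6.8
tcp_pos: [479.5, -312.9, 212.5]
tcp_rot: [0.181, 0.983, 0.0, -0.001]
force: [1.0, -0.2, 0.2]
grip_width: 1.004
grip_force: 0.0
```

Call:
{"method": "drive_tool", "body": {"moves": [[0, 0, 0, 0, 0, 0.045, 1], [0, 0, 0, 0, 0, 0.045, 0.5], [0, 0, 0, 0.015, 0.04, 0, 0.2], [0, 0, 0, 0.015, 0.04, 0, 0], [0, 0, 0, 0.015, 0.04, 0, 0], [0, 0, 0, 0.015, 0.04, 0, 0], [0, 0, 0, 0.015, 0.04, 0, 0], [0, 0, 0, 0.015, 0.04, 0, 0]]}}

```text
time_s: 7.6
tcp_pos: [570.1, -71.5, 301.2]
tcp_rot: [0.181, 0.983, -0.0, -0.0]
force: [1.3, -0.1, 0.2]
grip_width: 0.003
grip_force: 0.0
```

```bash
python3 - <<'E'
from h import *
c=capture("top");save("top1",c);W=cloud(c)
W=W[(abs(W[...,0]-480)<100)&(abs(W[...,1]+314)<80)&(W[...,2]>85)&(W[...,2]<112)]
print(len(W),W.mean(0))
s=sense();print(s["tcp_pos"],s["joint_pos"],s["force"])
E
```

```text
240 [ 478.03228501 -313.50392558   98.00385178]
[573.0295465  -60.67985841 301.31313352] [ 0.14135215  0.54375578 -0.18497926  1.6272014   0.10487061  0.97774071
  1.14186184] [2.30906491 7.52975479 1.18710914]
```

Call:
{"method": "drive_tool", "body": {"moves": [[0, 0, 0, 0.02, 0.04, -0.01, 0], [0, 0, 0, 0.02, 0.035, -0.03, 0], [0, 0, 0, 0, 0, -0.03, 0], [0, 0, 0, 0, 0, -0.03, 0], [0, 0, 0, 0, 0, 0, 0], [0, 0, 0, 0, 0, 0, 0], [0, 0, 0, 0, 0, 0, 0]]}}

```text
time_s: 8.35
tcp_pos: [611.0, 1.4, 203.3]
tcp_rot: [0.182, 0.983, 0.0, 0.002]
force: [0.5, 0.6, 0.4]
grip_width: -0.003
grip_force: 0.0
```

Call:
{"method": "drive_tool", "body": {"moves": [[0, 0, 0, 0.004, 0.012, 0, 0], [0, 0, 0, 0, 0, -0.015, 0], [0, 0, 0, 0, 0, -0.012, 0], [0, 0, 0, 0, 0, 0, 0], [0, 0, 0, 0, 0, 0, 0], [0, 0, 0, 0, 0, 0, 0]]}}

```text
time_s: 8.95
tcp_pos: [614.3, 13.6, 175.1]
tcp_rot: [0.182, 0.983, 0.0, 0.001]
force: [0.4, 0.3, 0.2]
grip_width: 0.001
grip_force: 0.0
```

Call:
{"method": "drive_tool", "body": {"moves": [[0, 0, 0, 0, 0, -0.001, 0], [0, 0, 0, 0, 0, -0.001, 0], [0, 0, 0, 0, 0, -0.001, 0], [0, 0, 0, 0, 0, -0.001, 0], [0, 0, 0, 0, 0, -0.001, 0], [0, 0, 0, 0, 0, 0, 0]]}}

```text
time_s: 9.55
tcp_pos: [613.9, 13.7, 169.9]
tcp_rot: [0.181, 0.983, 0.0, 0.0]
force: [-0.4, 0.3, 3.3]
grip_width: 0.0
grip_force: 2.1
```

Call:
{"method": "drive_tool", "body": {"moves": [[0, 0, 0, 0, 0, -0.001, 0], [0, 0, 0, 0, 0, 0, 0]]}}

```text
time_s: 9.75
tcp_pos: [613.9, 13.7, 169.8]
tcp_rot: [0.181, 0.983, 0.0, 0.0]
force: [-3.2, 0.3, 11.0]
grip_width: -0.002
grip_force: 5.2
```

Call:
{"method": "drive_tool", "body": {"moves": [[0, 0, 0, 0, 0, -0.001, 0], [0, 0, 0, 0, 0, 0, 0]]}}

```text
time_s: 9.95
tcp_pos: [614.0, 13.7, 169.7]
tcp_rot: [0.181, 0.983, 0.0, 0.001]
force: [-5.2, 0.4, 16.9]
grip_width: 0.002
grip_force: 8.2
```

Bolt A (at −37.5°) is tight. Next is bolt C.

Call:
{"method": "drive_tool", "body": {"moves": [[0, 0, 0, 0, 0, 0.045, 0], [0, 0, 0, -0.04, 0.005, 0, 0], [0, 0, 0, -0.04, 0.005, 0, 0], [0, 0, 0, -0.04, 0.005, 0, 0], [0, 0, 0, -0.041, 0.006, 0, 0], [0, 0, 0, 0, 0, 0, 0], [0, 0, 0, 0, 0, -0.03, 0], [0, 0, 0, 0, 0, 0, 0]]}}

```text
time_s: 10.75
tcp_pos: [451.5, 34.6, 180.7]
tcp_rot: [0.181, 0.983, -0.001, -0.002]
force: [-0.6, 0.1, 0.8]
grip_width: -0.001
grip_force: 0.0
```

Call:
{"method": "drive_tool", "body": {"moves": [[0, 0, 0, 0, 0, 0, 0], [0, 0, 0, 0, 0, 0, 0]]}}

```text
time_s: 10.95
tcp_pos: [453.7, 34.8, 183.1]
tcp_rot: [0.182, 0.983, 0.0, 0.001]
force: [0.1, 0.9, -0.0]
grip_width: 0.001
grip_force: 0.0
```

Call:
{"method": "drive_tool", "body": {"moves": [[0, 0, 0, 0, 0, -0.01, 0], [0, 0, 0, 0, 0, 0, 0], [0, 0, 0, 0, 0, -0.001, 0], [0, 0, 0, 0, 0, -0.001, 0], [0, 0, 0, 0, 0, -0.001, 0], [0, 0, 0, 0, 0, -0.001, 0], [0, 0, 0, 0, 0, 0, 0]]}}

```text
time_s: 11.65
tcp_pos: [453.0, 34.7, 169.7]
tcp_rot: [0.181, 0.983, 0.0, 0.001]
force: [-2.5, 0.2, 14.5]
grip_width: 0.003
grip_force: 7.4
```

Call:
{"method": "drive_tool", "body": {"moves": [[0, 0, 0, 0, 0, -0.001, 0], [0, 0, 0, 0, 0, 0, 0]]}}

```text
time_s: 11.85
tcp_pos: [453.0, 34.7, 169.6]
tcp_rot: [0.181, 0.983, 0.0, 0.001]
force: [-4.8, -0.4, 25.0]
grip_width: -0.002
grip_force: 12.7
```

Call:
{"method": "drive_tool", "body": {"moves": [[0, 0, 0, 0, 0, -0.001, 0], [0, 0, 0, 0, 0, 0, 0]]}}

```text
time_s: 12.05
tcp_pos: [453.1, 34.7, 169.4]
tcp_rot: [0.181, 0.983, 0.0, 0.001]
force: [-7.8, -0.6, 36.3]
grip_width: -0.002
grip_force: 18.0
```

C is tight too, so B should be the loose one. I'll tap it to confirm.

Call:
{"method": "drive_tool", "body": {"moves": [[0, 0, 0, 0, 0, 0.045, 0], [0, 0, 0, 0.025, 0.033, 0, 0], [0, 0, 0, 0.025, 0.033, 0, 0], [0, 0, 0, 0.025, 0.033, 0, 0], [0, 0, 0, 0.025, 0.032, 0, 0], [0, 0, 0, 0, 0, 0, 0], [0, 0, 0, 0, 0, -0.03, 0], [0, 0, 0, 0, 0, 0, 0]]}}

```text
time_s: 12.85
tcp_pos: [550.1, 164.4, 178.6]
tcp_rot: [0.181, 0.983, -0.002, -0.003]
force: [-1.7, -1.2, -0.4]
grip_width: 0.0
grip_force: 0.0
```

Call:
{"method": "drive_tool", "body": {"moves": [[0, 0, 0, 0, 0, 0, 0], [0, 0, 0, 0, 0, 0, 0]]}}

```text
time_s: 13.05
tcp_pos: [553.3, 165.4, 182.5]
tcp_rot: [0.182, 0.983, 0.0, 0.001]
force: [0.9, 0.2, 0.4]
grip_width: -0.0
grip_force: 0.0
```

Call:
{"method": "drive_tool", "body": {"moves": [[0, 0, 0, 0, 0, -0.01, 0], [0, 0, 0, 0, 0, 0, 0], [0, 0, 0, 0, 0, -0.001, 0], [0, 0, 0, 0, 0, -0.001, 0], [0, 0, 0, 0, 0, -0.001, 0], [0, 0, 0, 0, 0, -0.001, 0], [0, 0, 0, 0, 0, 0, 0]]}}

```text
time_s: 13.75
tcp_pos: [552.9, 165.7, 167.5]
tcp_rot: [0.181, 0.983, 0.0, 0.0]
force: [0.2, 0.3, 2.9]
grip_width: 0.002
grip_force: 1.2
```

Call:
{"method": "drive_tool", "body": {"moves": [[0, 0, 0, 0, 0, -0.002, 0], [0, 0, 0, 0, 0, -0.002, 0], [0, 0, 0, 0, 0, 0, 0]]}}

```text
time_s: 14.05
tcp_pos: [552.9, 165.7, 163.1]
tcp_rot: [0.181, 0.983, 0.0, -0.0]
force: [-0.9, -0.8, 0.1]
grip_width: 0.002
grip_force: 0.2
```

Call:
{"method": "drive_tool", "body": {"moves": [[0, 0, 0, 0, 0, -0.001, 0], [0, 0, 0, 0, 0, -0.001, 0], [0, 0, 0, 0, 0, 0, 0]]}}

```text
time_s: 14.35
tcp_pos: [552.9, 165.7, 161.9]
tcp_rot: [0.181, 0.983, 0.0, 0.0]
force: [-1.2, 0.1, 5.5]
grip_width: -0.003
grip_force: 3.1
```

Call:
{"method": "drive_tool", "body": {"moves": [[0, 0, 0, 0, 0, 0.045, 0], [0, 0, 0, -0.003, -0.02, 0.02, 0.4], [0, 0, 0.15, -0.004, -0.025, 0, 0.4], [0, 0, 0.15, 0, 0, 0, 0.4], [0, 0, 0, 0, 0, 0, 0.4], [0, 0, 0, 0, 0, 0, 0.4]]}}

```text
time_s: 14.95
tcp_pos: [545.8, 121.4, 226.2]
tcp_rot: [0.034, 0.999, 0.001, -0.0]
force: [0.1, -0.4, 0.8]
grip_width: 0.399
grip_force: 0.0
```

```bash
python3 - <<'E'
from h import *
from scipy.spatial.transform import Rotation as R
s=sense();print(s["tcp_pos"],s["joint_pos"].round(3),s["force"].round(1),s["grip_width"]);print(R.from_quat(s["tcp_rot"]).as_matrix().round(3))
c=capture("top");save("top2",c);W=cloud(c);x,y,z=[W[...,i] for i in range(3)]
for b in((615,13),(452.5,34.5),(553,165.5)):
    m=np.hypot(x-b[0],y-b[1])<6; print(b,m.sum(),np.nanmedian(z[m]))
E
```

```text
[545.81904879 121.36818303 226.19508841] [-0.156  0.612 -0.238  1.772  0.192  0.781  1.013] [ 0.1 -0.4  0.8] 0.3989797842146144
[[-0.998  0.068 -0.   ]
 [ 0.068  0.998  0.001]
 [ 0.     0.001 -1.   ]]
(615, 13) 24 169.86734436812299
(452.5, 34.5) 142 722.2526636710409
(553, 165.5) 44 593.0217448698679
```

Bolt B is the loose one: it sank to z ≈ 162. Next I turn the tool so that it closes across knob B.

Call:
{"method": "drive_tool", "body": {"moves": [[0, 0, 0.15, 0.001, -0.001, 0, 0.4], [0, 0, 0.15, 0, 0, 0, 0.4], [0, 0, 0.15, 0, 0, 0, 0.4], [0, 0, 0.15, 0, 0, 0, 0.4], [0, 0, 0.15, 0, 0, 0, 0.4], [0, 0, 0.15, 0, 0, 0, 0.4], [0, 0, 0.15, 0, 0, 0, 0.4], [0, 0, 0.15, 0, 0, 0, 0.4]]}}

```text
time_s: 15.8
tcp_pos: [546.8, 120.7, 226.1]
tcp_rot: [-0.54, 0.842, 0.0, -0.0]
force: [0.3, -0.2, -0.5]
grip_width: 0.401
grip_force: 0.0
```

Call:
{"method": "drive_tool", "body": {"moves": [[0, 0, 0.15, 0, 0, 0, 0.4], [0, 0, 0.15, 0, 0, 0, 0.4], [0, 0, 0, 0, 0, 0, 0.4], [0, 0, 0, 0, 0, 0, 0.4], [0, 0, 0, 0, 0, 0, 0.4]]}}

```text
time_s: 16.3
tcp_pos: [546.8, 120.0, 226.4]
tcp_rot: [-0.657, 0.754, 0.0, -0.0]
force: [0.8, 0.1, 0.1]
grip_width: 0.4
grip_force: 0.0
```

```bash
python3 - <<'E'
from h import *
from scipy.spatial.transform import Rotation as R
s=sense();print(s["tcp_pos"],s["joint_pos"].round(3),s["force"].round(1))
M=R.from_quat(s["tcp_rot"]).as_matrix();print(np.degrees(np.arctan2(M[1,1],M[0,1])),M[:,2].round(4))
E
```

```text
[546.82159488 120.04185066 226.36857644] [ 0.094  0.677 -0.672  1.756  0.523  0.895  2.196] [0.8 0.1 0.1]
172.07849433491464 [-2.e-04 -1.e-04 -1.e+00]
```

Call:
{"method": "drive_tool", "body": {"moves": [[0, 0, 0.008, 0, 0.0005, -0.025, 0.4], [0, 0, 0, 0, 0, -0.02, 0.4], [0, 0, 0, 0, 0, -0.015, 0.4], [0, 0, 0, 0, 0, -0.009, 0.4], [0, 0, 0, 0, 0, 0, 0.4], [0, 0, 0, 0, 0, 0, 0.4]], "force": 40}}

```text
time_s: 16.9
tcp_pos: [547.2, 120.6, 157.9]
tcp_rot: [-0.66, 0.751, -0.0, 0.0]
force: [0.2, 0.1, 0.8]
grip_width: 0.401
grip_force: 0.0
```

Call:
{"method": "drive_tool", "body": {"moves": [[0, 0, 0, 0, 0, 0, 0.25], [0, 0, 0, 0, 0, 0, 0], [0, 0, 0, 0, 0, 0, 0], [0, 0, 0, 0, 0, 0, 0], [0, 0, 0, 0, 0, 0, 0]]}}

```text
time_s: 17.4
tcp_pos: [547.9, 120.3, 158.1]
tcp_rot: [-0.66, 0.751, -0.001, 0.001]
force: [2.9, -1.0, 3.5]
grip_width: 0.13
grip_force: 43.1
```

Call:
{"method": "drive_tool", "body": {"moves": [[0, 0, 0, 0.0003, 0.0022, 0.0071, 0], [0, 0, 0, 0.0004, 0.0029, 0.0068, 0], [0, 0, 0, 0.0005, 0.0036, 0.0065, 0], [0, 0, 0, 0.0006, 0.0042, 0.0061, 0], [0, 0, 0, 0, 0, 0, 0], [0, 0, 0, 0, 0, 0, 0]]}}

```text
time_s: 18.0
tcp_pos: [549.5, 132.9, 183.6]
tcp_rot: [-0.66, 0.751, -0.0, 0.0]
force: [4.9, -0.2, -3.8]
grip_width: 0.127
grip_force: 40.1
```

```bash
python3 - <<'E'
from h import *
s=sense();print(s["tcp_pos"],s["joint_pos"].round(3),s["force"].round(1),s["grip_width"])
c=capture("side");cv2.imwrite("pics/side3.png",cv2.resize(c["frame"][150:310,180:400,::-1],None,fx=3,fy=3))
E
```

```text
[549.54573943 132.91813156 183.63901357] [ 0.047  0.736 -0.634  1.785  0.579  0.813  2.141] [ 4.9 -0.2 -3.8] 0.1269851582986819
```

View pics/side3.png

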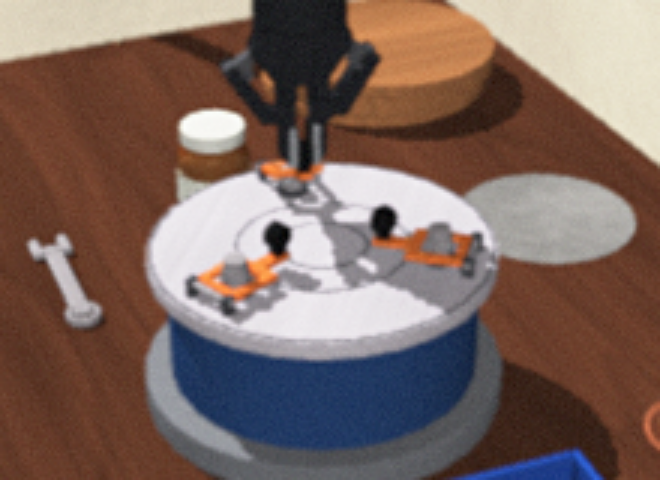

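The cap is rising with the fingers: the orange plate is lifted at crop (290,172), and the other two caps at (232,280) and (430,245) are shut. I'll continue along the arc.

Call:
{"method": "drive_tool", "body": {"moves": [[0, 0, 0, 0.0006, 0.0048, 0.0056, 0], [0, 0, 0, 0.0007, 0.0053, 0.0051, 0], [0, 0, 0, 0.0008, 0.0058, 0.0046, 0], [0, 0, 0, 0.0008, 0.0062, 0.004, 0], [0, 0, 0, 0, 0, 0, 0], [0, 0, 0, 0, 0, 0, 0]]}}

```text
time_s: 18.65
tcp_pos: [552.2, 153.1, 202.6]
tcp_rot: [-0.66, 0.751, -0.001, -0.001]
force: [5.3, -3.4, -3.0]
grip_width: 0.125
grip_force: 39.3
```

Call:
{"method": "drive_tool", "body": {"moves": [[0, 0, 0, 0.0009, 0.0066, 0.0033, 0], [0, 0, 0, 0.0009, 0.0069, 0.0026, 0], [0, 0, 0, 0.0009, 0.0071, 0.0019, 0], [0, 0, 0, 0.001, 0.0073, 0.0012, 0], [0, 0, 0, 0.0005, 0.0037, 0.0003, 0], [0, 0, 0, 0, 0, 0, 0], [0, 0, 0, 0, 0, 0, 0], [0, 0, 0, 0, 0, 0, 0]]}}

```text
time_s: 19.45
tcp_pos: [556.2, 183.2, 212.7]
tcp_rot: [-0.66, 0.751, -0.002, -0.002]
force: [2.6, -6.2, 4.9]
grip_width: 0.126
grip_force: 39.5
```

```bash
python3 - <<'E'
from h import *
s=sense();print(s["tcp_pos"],s["joint_pos"].round(3),s["force"].round(1),s["grip_width"])
c=capture("side");a=cv2.resize(c["frame"][130:290,190:370,::-1],None,fx=2.2,fy=3)
c=capture("top");b=cv2.resize(c["frame"][170:330,210:390,::-1],None,fx=2.2,fy=3)
cv2.imwrite("pics/both4.png",np.hstack([a,b]))
E
```

```text
[556.21818707 183.16112537 212.68705567] [-0.034  0.724 -0.649  1.693  0.537  0.913  2.111] [ 2.6 -6.2  4.9] 0.12633952076938484
```

View pics/both4.png

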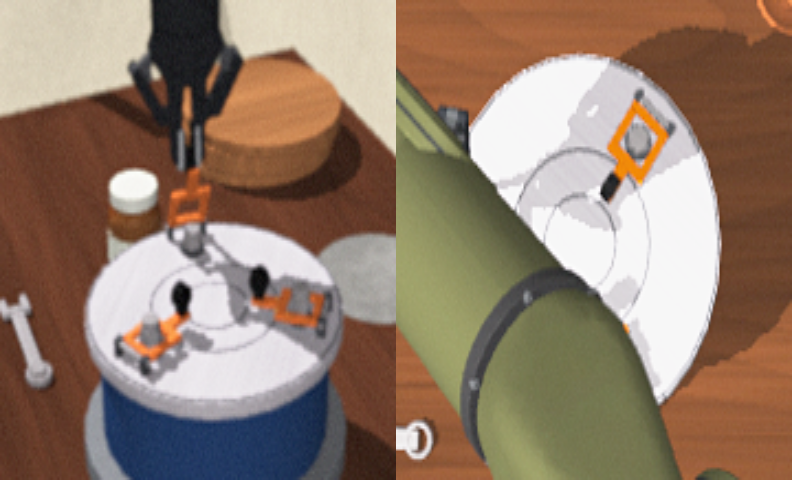

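The side crop shows cap B standing nearly upright in the fingers at (188,205), with the other two caps shut. The knob has travelled about 63 mm outward, which puts the opening at about 69°. I'm handing in.

```bash
python3 -c "
from station import *
print(sign_off())"
```

```text
the job is handed in; nothing more can be done
None
```

The cup is standing in the blue crate, tapping showed the bolt at 82.5° to be loose, and I handed in at about 19.5 s with the gripper holding its cap open at about 69° (from arm travel); the other two caps are shut. The last tight-bolt tap reached 36 N, so it was not light.

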